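# Slide the sample rack past the treadle gate

### The job

Press the blue treadle beside the packing chute down with one fingertip so that the red gate sinks, and keep it held down while your other fingertip slides the rack of sample bottles along the chute until the whole rack is past the gate; then let go so that the gate comes up shut behind it. Only push: the rack stays flat on the chute floor, is never lifted, and never touches the gate. Leave everything else on the table undisturbed.

Things in the scene. Friction and masses are not known exactly. Their poses are not given: they have to be found in the camera images.
- chute: Fixed straight chute: open-topped channel with aluminium floor and low wooden walls. Origin: on the table under the channel's middle, at the gate. x axis: along the channel, the way the rack must go (roughly to the robot's right); y: sideways towards the treadle (roughly away from the robot); z up. Channel x = -250 to an end board at +200 mm, 96 mm wide (y = -48 to 48).
- slot (a point): Point fixed on the chute: middle of the channel at floor level (50 mm above the table), in the 16 mm wide slot at chute x = 0 (from y = -14 mm to the treadle side) through which the gate rises. The channel walls rise to 74 mm above the table; the wall on the treadle side spans chute y = 48 to 54 mm before the slot and 51 to 57 mm after it.
- rack: Loose wooden block 110 mm long (x), 90 mm wide, 26 mm high, on two low round-ended runners, with six small green-capped sample bottles fixed in it (58 mm high overall), 0.4 to 0.65 kg. Origin: centre of its underside. It stands in the channel before the gate, its axes along the chute's within about 1 degree; flat rear face at its x = -55 mm.
- gate (a joint): Angle of treadle and red gate, one rigid part on a hinge along chute x (at chute y = 160, 55 mm above the table). 0 = treadle up, gate shut: the 8 mm thick gate stands 18 to 35 mm above the floor. 0.30 = treadle down on its stop, gate 16 mm below the floor; clear from 0.24 on. A spring shuts it when let go. Pressing at chute y = 75 to 105 mm takes about 3.5 to 8 N.
- press (a point): Point on the top of the treadle, the flat blue plate with a yellow stripe beside the channel; moves with it. At chute x = -160, y = about 86 mm; about 84 mm above the table with the gate shut, 62 mm fully pressed (plate then level). The plate runs from chute x = -225 to 50 and y = about 65 to 154 mm, so a fingertip can slide along it while the other is in the channel behind the rack.
- syrup_bottle: Bystander: pale green bottle with a green cap, 60 mm across, 150 mm high. Origin: at its underside.
- ginger_bottle: Bystander: amber bottle with a black cap, 52 mm across, 130 mm high. Origin: at its underside.
- sample_jar: Bystander: low orange jar, 60 mm across, 60 mm high. Origin: at its underside.
- tape_roll: Bystander: cardboard-brown tape roll lying flat, 90 mm across, 40 mm high. Origin: at its underside.
- cork: Bystander: cork stopper, 34 mm across, 30 mm high. Origin: at its underside.
- brush: Bystander: brush lying on the table. Origin: at its underside.
Things that resemble listed ones, but are neither listed nor needed, are in the scene too. Leave any purple look-alike of the rack alone.

How it is judged:
By the outcome, as a careful person would: the job done as asked, in the order asked, and still so for the second after the job is handed in, with the robot touching nothing.
It also fails if it takes over 42 s, if anything falls off the work surface, if the arm or the gripper's body presses on something with over 40 N, if the wrist force passes 120 N, or if a joint passes its speed limit or range.

### The arm

A 6-joint arm with a two-finger parallel gripper is mounted at the origin on the work surface. World frame = base frame: x ahead of the robot, y to its left, z up, the work surface at z = 0. Lengths are in m, angles in rad, forces in N, time in s.
With the tool pointing down it reaches from about 0.375 to 0.75 m from the base axis. Payload 9 kg.
Tool frame: the origin (TCP) lies on the centre line of the jaws, within the pads' length; the fingertips stand 25 mm ahead of it and the grasp point (between the pads) lies 6 mm ahead of it; z points along the fingers, y is the direction in which the jaws open and shut (so a half turn about z gives the same grasp; the last joint's range is limited). The gripper opens to 85 mm and grips with 20 to 120 N. Pads are 22 mm wide; open, the fingers measure 114 mm over their backs; the gripper's body (76 mm by 85 mm) begins 54 mm behind the grasp point. The pads swing forward as they close: fully open they stand 13 mm farther back than shut.
Start: joints at [0.982, 0.104, 0.097, 1.564, 0, 1.353], TCP at [0.217, 0.559, 0.256] pointing down, gripper open.
Joint ranges: [-2.99, 2.99], [-0.84, 1.86], [-1.1, 1.16], [-1.84, 2.11], [-1.51, 1.56], [-3.14, 3.14]. Speed limits (rad/s): [2.22, 2.22, 2.57, 3.14, 3.14, 3.14].

### API

Orientations are given as a rotation vector (axis times angle).
In Python, from rig import * gives the robot as it stands.
- The arm moves only by the tool apply_moves, never from a script. Its argument "plan" is a list that holds one entry, the list of rows, each a list of 7 numbers: the shift along the tool's x, y, z in m, then the turn, a rotation vector about the tool's x, y, z in rad, then the finger opening in m, from 0 to 0.0854. In form: [[[x, y, z, wx, wy, wz, claw], ...]]. A call has 1 to 10 rows; each row shifts and turns the pose as measured when the row begins, along the tool's axes as they then stand; what a row does not reach is not made up. A row lasts 1/10 s, in which the tool goes at most 50 mm and 8.59 degrees, less where a joint would pass 70% of its speed; a pose out of reach is approached as far as the arm can. A call with a gripper value outside its range is refused whole. The fingers move at their own pace and stop on an object; "grip_force" is the grip in N (left out, the last holds). Time passes only in rows, so rows that do not move let the fingers close. It gives the time, the measured TCP pose, the force and the opening at its end, in the units of the state.
- read_state(): the state, without advancing time (a new reading comes with each control period).
- get_image(name): name is "scene" or "side" or "wrist"; returns (picture, depth): 384x512x3 uint8, red, green, blue; 384x512 float32, m along the optical axis (not along the pixel's ray), 0 where there is no reading.
- get_calibration(name): a dict with "K" (3x3 intrinsics, pixels), "view" (4x4, takes a point from world to camera coordinates); the wrist camera has in their place "tool_from_camera" (4x4, takes a point from camera to tool coordinates, whose origin is the TCP and whose axes are the flange's). Camera axes: x right, y down, z forward; pixel columns grow to the right and rows downward; lengths in m; the calibration is good to about 2 mm. A picture is of the moment at which its call begins: read the wrist's pose just before it. get_calibration takes no time and is no camera call.
- job_done(): hands the job in, once; it reports no verdict.
Trained networks look in the newest picture that a camera, given by its name, has taken for a name from the list of things; names that differ only in an ending like _2 or _b are one class to them, and where a whole thing is asked for, a point or a joint stands for the part that bears it (a point fixed in the world has none). Each returns a list of dicts, best first, with "confidence" (0 to 1); they miss things now and then, are a little off and sometimes report something else, mostly with a low value. They report only what shows in the picture. A call takes as long as a camera call. They do not tell look-alikes from the thing itself.
- search_frame(camera, label): "position" ([x, y, z] in m, in world coordinates, good to about 4 mm: the middle of the surface that is visible of it).
- outline_of(camera, label): "mask" (384x512 bool, what is visible of it).
The state is a dict: "clock": time; "joint_positions": joint angles; "dq": joint speeds; "effort": joint torques, N m; "ee_pos": TCP position; "tool_rot": TCP orientation; "ft_force": force on the tool from outside, world axes, zero at the start; "moment": the same for the moment, N m; "grip_width": opening from 0.0 (shut) to 1.0 (fully open).
Only numpy, scipy, OpenCV 4.12 (cv2) and the standard library are available. Lean on these libraries where they do the work, as an engineer would, in place of code of your own. Each camera call takes 0.05 s, during which the arm holds its last target. There are 200 camera calls.

## Working session

There is one attempt and no reset: what is moved stays moved. The work goes in short steps, Python scripts to look and compute and a tool call to move; the robot and the scene stay as the last step left them, time stands still between calls to the robot, and variables do not carry over. Pictures are saved under pics/ and viewed, about 8 in all and at most 12, crops included, and the job is handed in when it is done.

Besides the shell and the picture viewer there is one more tool, called in YAML: its name, and indented under it one key for each argument. apply_moves: Moves the arm, as the interface text tells. Its arguments: {"type":"object","properties":{"plan":{"type":"array","items":{"type":"array","items":{"type":"array","items":{"type":"number"}}}},"grip_force":{"type":"number"}},"required":["plan"]}

```bash
mkdir -p pics; ls
python3 - <<'E'
from rig import *
import cv2,numpy as np
s=read_state();print(s)
ims=[]
for n in ("scene","side"):
    p,d=get_image(n);ims.append(p);np.save(f"pics/{n}_d.npy",d);np.save(f"pics/{n}_p.npy",p)
    c=get_calibration(n);print(n,c)
    for l in ("rack","chute","gate","press","slot"):
        for r in search_frame(n,l)[:3]:print(l,np.round(r["position"],3),round(r["confidence"],2))
    cv2.imwrite(f"pics/{n}.png",cv2.resize(p[:,:,::-1],(800,600),interpolation=cv2.INTER_CUBIC))
E
```

```text
pics
{'clock': 0.0, 'joint_positions': array([ 9.82312710e-01,  1.04692271e-01,  9.64638555e-02,  1.56388819e+00,
       -2.48573538e-05,  1.35313563e+00]), 'dq': array([-0.00069996, -0.00087608, -0.0010735 ,  0.00125985, -0.00079846,
       -0.00029699]), 'effort': array([-4.04451319e-03, -5.56932092e+01,  5.03651869e+01,  1.70072011e-02,
       -6.57917462e-04,  4.68798419e-05]), 'ee_pos': array([0.21723556, 0.55897281, 0.25552343]), 'tool_rot': array([-5.79064220e-01, -3.08726017e+00,  1.92270716e-03]), 'ft_force': array([-0.66314196, -0.19995025, -0.24970395]), 'moment': array([-0.0613193, -0.0118178, -0.0093623]), 'grip_width': 1.0007808072526139}
scene {'K': array([[392.33720682,   0.        , 247.80309836],
       [  0.        , 392.33720682, 199.58009182],
       [  0.        ,   0.        ,   1.        ]]), 'view': array([[-0.38319841,  0.92355243, -0.01448751,  0.12681055],
       [ 0.52899032,  0.20657578, -0.82310126, -0.19690832],
       [-0.7571844 , -0.32307485, -0.56770981,  1.59211459],
       [ 0.        ,  0.        ,  0.        ,  1.        ]])}
rack [0.532 0.136 0.088] 0.96
rack [0.271 0.448 0.033] 0.72
chute [0.597 0.063 0.051] 0.96
gate [0.622 0.08  0.072] 0.8
press [0.618 0.08  0.073] 0.9
slot [0.603 0.066 0.05 ] 0.94
side {'K': array([[378.51879557,   0.        , 253.21881154],
       [  0.        , 378.51879557, 189.30931742],
       [  0.        ,   0.        ,   1.        ]]), 'view': array([[ 0.70482691, -0.70923142, -0.01448534, -0.30733267],
       [-0.4947632 , -0.47685229, -0.72651309,  0.36052093],
       [ 0.50835854,  0.51923279, -0.68699993,  1.02286119],
       [ 0.        ,  0.        ,  0.        ,  1.        ]])}
rack [0.501 0.118 0.084] 0.72
rack [0.247 0.424 0.03 ] 0.62
rack [0.607 0.041 0.078] 0.46
chute [ 0.506 -0.035  0.048] 0.93
gate [0.606 0.044 0.078] 0.76
press [0.605 0.042 0.077] 0.83
slot [ 0.508 -0.03   0.049] 0.68
```

View pics/scene.png

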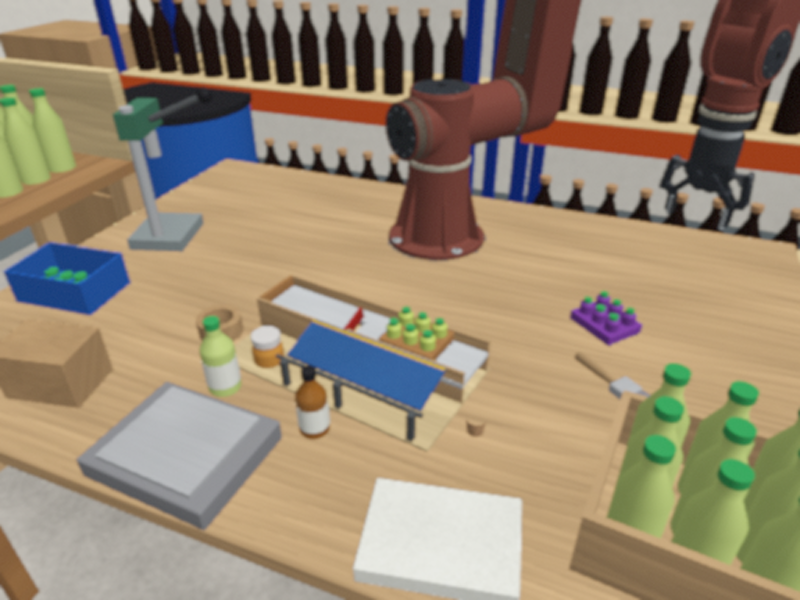

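View pics/side.png

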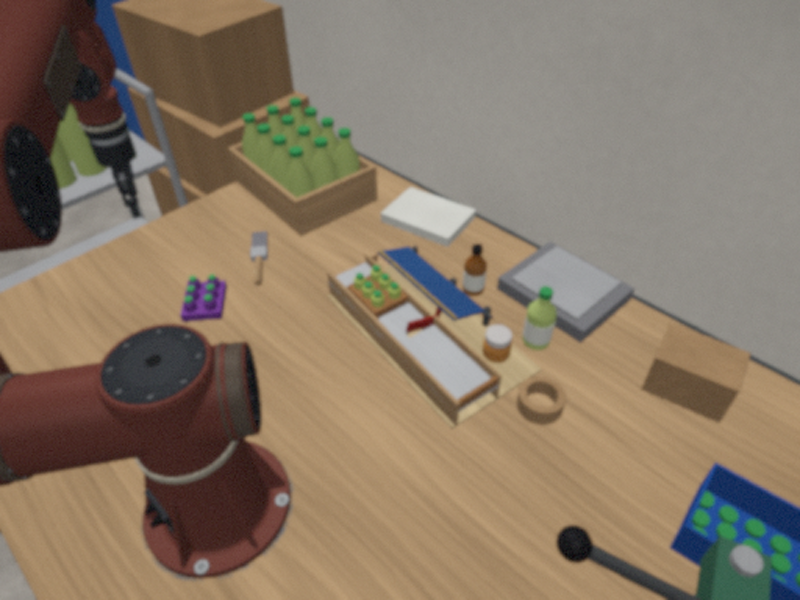

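Scene: the orange-brown rack sits in the chute at about px (420,330), before the red gate at (355,318). The purple look-alike is out on the table at (605,318), so I leave it alone. The blue treadle is at (365,365). Next I fit the chute pose from depth.

```bash
cat > h.py <<'E'
import numpy as np,cv2
from rig import *
def cloud(n,p,d):
    c=get_calibration(n);K=c["K"];V=np.linalg.inv(c["view"])
    v,u=np.indices(d.shape);m=d>0
    P=np.stack([(u-K[0,2])/K[0,0]*d,(v-K[1,2])/K[1,1]*d,d],-1)@V[:3,:3].T+V[:3,3]
    return P,m
E
python3 - <<'E'
from h import *
for n in("scene","side"):
    p=np.load(f"pics/{n}_p.npy");d=np.load(f"pics/{n}_d.npy");P,m=cloud(n,p,d)
    hsv=cv2.cvtColor(p,cv2.COLOR_RGB2HSV)
    box=m&(np.abs(P[...,0]-.56)<.25)&(np.abs(P[...,1]-.06)<.32)
    t=box&(P[...,2]>-.02)&(P[...,2]<.012)
    print(n,"table z",np.median(P[t][:,2]))
    def rep(name,mask,zlo,zhi):
        q=P[mask&box&(P[...,2]>zlo)&(P[...,2]<zhi)]
        if len(q)<8:print(name,len(q));return
        r=cv2.minAreaRect((q[:,:2]*1000).astype(np.float32))
        b=cv2.boxPoints(r)
        print(name,len(q),"med",np.round(np.median(q,0),4),"rect c",np.round(r[0],1),"size",np.round(r[1],1),"ang",round(r[2],2),"z",np.round(np.percentile(q[:,2],[5,50,95]),4))
        return q
    H,S,Vv=[hsv[...,i].astype(int) for i in range(3)]
    print("red", end=" ");rep("gate",((H<6)|(H>174))&(S>150),.05,.11)
    q=rep("plate",(H>100)&(H<125)&(S>120),.045,.11)
    if q is not None:
        A=np.c_[q[:,:2],np.ones(len(q))];co=np.linalg.lstsq(A,q[:,2],rcond=None)[0];print("plane",co, "slope",np.hypot(*co[:2]),"dir",np.degrees(np.arctan2(co[1],co[0])))
    rep("floor",(S<40)&(Vv>120),.043,.058)
    rep("caps",(H>35)&(H<85)&(S>80),.08,.125)
    rep("rackwood",(H>5)&(H<18)&(S>110),.07,.085)
    k=outline_of(n,"rack")
    for r in k[:2]:
        q=P[r["mask"]&m];q=q[(q[:,2]>.06)&(q[:,2]<.125)]
        if len(q)>8:
            rr=cv2.minAreaRect((q[:,:2]*1000).astype(np.float32));print("rackmask",r["confidence"],len(q),rr,np.median(q,0))
E
```

```text
scene table z 6.32925843400689e-05
red gate 44 med [0.508  0.0076 0.0705] rect c [509.6   6.6] size [ 4.5 43.2] ang 80.01 z [0.0607 0.0705 0.0803]
plate 2303 med [0.6259 0.0867 0.0745] rect c [623.6  74.8] size [273.3  76.6] ang 80.56 z [0.0642 0.0745 0.0852]
plane [-0.30314297  0.04914332  0.2602215 ] slope 0.3071005116438849 dir 170.79173632098934
floor 2352 med [ 0.5142 -0.0697  0.0491] rect c [640.2   9.4] size [452.  399.4] ang 81.62 z [0.0459 0.0491 0.0529]
caps 733 med [0.5462 0.1006 0.099 ] rect c [592.7  -8.4] size [ 98.2 425.2] ang 27.3 z [0.0834 0.099  0.1146]
rackwood 334 med [0.5555 0.0575 0.0754] rect c [593.8 -22.5] size [393.4 304.2] ang 80.4 z [0.071  0.0754 0.0834]
rackmask 0.76 906 ((512.7455444335938, 135.9614715576172), (107.62535858154297, 99.30558776855469), 78.92236328125) [0.53579169 0.13988689 0.0869683 ]
side table z 0.0006365809633139818
red gate 55 med [ 5.129e-01 -2.000e-04  7.120e-02] rect c [519.    0.7] size [ 8.  77.9] ang 82.55 z [0.06   0.0712 0.0801]
plate 720 med [0.6216 0.0592 0.0753] rect c [623.7  72.4] size [267.5  67.5] ang 79.82 z [0.0659 0.0753 0.0848]
plane [-0.30820013  0.04969372  0.26385904] slope 0.31218069534445875 dir 170.84054828136658
floor 2154 med [ 0.503  -0.0751  0.05  ] rect c [650.1   8.6] size [451.1 382.1] ang 80.86 z [0.0462 0.05   0.0534]
caps 469 med [0.5376 0.0914 0.1007] rect c [578.8 -19.2] size [ 99.8 427.8] ang 24.95 z [0.0852 0.1007 0.1171]
rackwood 297 med [0.4901 0.0787 0.0752] rect c [587.5 -26.4] size [386.7 292.9] ang 80.38 z [0.0709 0.0752 0.0827]
rackmask 0.76 11 ((251.76283264160156, 444.46124267578125), (83.49527740478516, 50.10503387451172), 46.14677810668945) [0.25973288 0.45581139 0.0609064 ]
rackmask 0.73 720 ((514.9443969726562, 131.82711791992188), (112.31478881835938, 97.32057189941406), 81.12872314453125) [0.4988509  0.12033532 0.08291137]
```

Run:
```python
from h import *
from scipy.spatial.transform import Rotation as R
a=np.radians(9.5);X=np.array([-np.sin(a),-np.cos(a)]);Y=np.array([np.cos(a),-np.sin(a)])
top=np.zeros((560,300,3),np.uint8)  # top-down map
for n in("scene","side"):
    p=np.load(f"pics/{n}_p.npy");d=np.load(f"pics/{n}_d.npy");P,m=cloud(n,p,d)
    hsv=cv2.cvtColor(p,cv2.COLOR_RGB2HSV);H,S,V=[hsv[...,i].astype(int) for i in range(3)]
    O=np.array([.509,.004])
    u=(P[...,:2]-O)@X*1000;v=(P[...,:2]-O)@Y*1000;z=P[...,2]*1000
    print(n)
    w=m&(abs(z-74)<3)&(abs(v)<75)&(u>20)&(u<180)&(H<30)
    print("after-gate wall v hist",[(b,int(c)) for c,b in zip(*np.histogram(v[w],np.arange(-75,78,3))) if c])
    for lo,hi in((20,100),(100,180)):
        for sg in(-1,1):
            k=w&(u>lo)&(u<hi)&(v*sg>30);print(lo,sg,k.sum(),np.round(np.percentile(v[k],[5,50,95]),1) if k.any() else "")
    w=m&(abs(z-74)<3)&(abs(v)<40)&(u>150)&(u<260);print("endboard u",np.percentile(u[w],[5,50,95]).round(1) if w.any() else 0)
    fl=m&(abs(z-50)<4)&(S<45)&(V>110)&(abs(v)<60)
    print("floor u",np.percentile(u[fl],[1,50,99]).round(1),"v",np.percentile(v[fl&(u>30)],[1,99]).round(1))
    g=m&((H<6)|(H>174))&(S>150)&(abs(u)<40)&(z>53)&(z<110);print("gate u",np.percentile(u[g],[5,50,95]).round(1),"v",np.percentile(v[g],[2,98]).round(1))
    b=m&(H>100)&(H<125)&(S>120)&(z>45)&(z<110)&(abs(u)<300);print("plate u",np.percentile(u[b],[.5,99.5]).round(1),"v",np.percentile(v[b],[.5,99.5]).round(1))
    rw=m&(z>66)&(z<81)&(abs(v)<42)&(u<-20)&(u>-245)&(S>90)
    print("rack wood u",np.percentile(u[rw],[1,3,50,97,99]).round(1),"n",rw.sum(),"zmed",np.median(z[rw]))
    cp=m&(z>98)&(z<115)&(abs(v)<50)&(u<-20)&(u>-245);print("caps",cp.sum(),"u",np.percentile(u[cp],[2,98]).round(1),"v",np.percentile(v[cp],[2,98]).round(1))
```

```text
scene
after-gate wall v hist [(np.int64(-75), 6), (np.int64(-72), 14), (np.int64(-69), 31), (np.int64(-66), 30), (np.int64(-63), 9), (np.int64(33), 13), (np.int64(36), 25), (np.int64(39), 24), (np.int64(42), 6)]
20 -1 49 [-71.5 -67.2 -61.6]
20 1 26 [33.9 38.2 42.4]
100 -1 41 [-72.9 -66.3 -62.7]
100 1 42 [34.2 39.2 42.3]
endboard u [159.1 200.8 207.2]
floor u [-249.    31.2  198.8] v [-59.    8.3]
gate u [-4.7 -3.2 -1.1] v [-21.  21.]
plate u [-223.3   44.3] v [ 64.5 138.4]
rack wood u [-241.  -231.4 -151.1  -84.6  -80. ] n 350 zmed 75.39277837188303
caps 250 u [-171.8  -85.9] v [-45.   16.3]
side
after-gate wall v hist [(np.int64(-75), 22), (np.int64(-72), 44), (np.int64(-69), 40), (np.int64(-66), 30), (np.int64(30), 3), (np.int64(33), 35), (np.int64(36), 36), (np.int64(39), 19), (np.int64(42), 1)]
20 -1 60 [-73.  -69.7 -64.9]
20 1 43 [33.7 36.5 40.8]
100 -1 76 [-73.  -68.5 -64. ]
100 1 51 [33.3 36.5 40.8]
endboard u [160.5 203.  208.4]
floor u [-245.6   66.7  184.6] v [-50.3  35.5]
gate u [0.5 3.8 5.7] v [-25.4  32.6]
plate u [-217.2   45.2] v [ 69.5 134.2]
rack wood u [-237.7 -229.4  -84.3  -35.1  -25.1] n 222 zmed 75.04725462708362
caps 190 u [-169.   -81.4] v [-48.3  12.9]
```

Run:
```python
from h import *
p=np.load("pics/scene_p.npy")[170:285,155:320,::-1];q=np.load("pics/side_p.npy")[150:275,200:325,::-1]
a=cv2.resize(p,(430,300),interpolation=3);b=cv2.resize(q,(300,300),interpolation=3)
cv2.imwrite("pics/crop.png",np.hstack([a,b]))
```

```text
(no output)
```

View pics/crop.png

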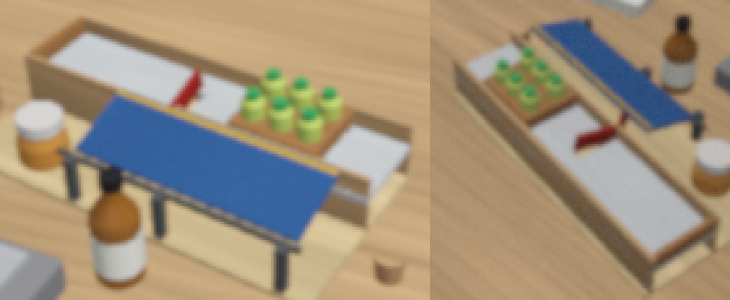

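Estimates so far:
- **Chute:** yaw is 9.5°, and the origin is about (0.493, 0.007).
- **Rack:** its rear face is near chute x = -182.
- **Cross-checks:** the wall, gate, plate and end-board sizes agree.

The rack in the channel is confirmed in the crop at px (290,120). I'll move above the start point, with jaws along chute y.

apply_moves:
  plan:
    - [[-0.042,-0.0187,0,0,0,0,0.085],[-0.042,-0.0187,0,0,0,0,0.085],[-0.042,-0.0187,0,0,0,0,0.085],[-0.042,-0.0187,0,0,0,0,0.085],[-0.042,-0.0187,0,0,0,0,0.085],[-0.042,-0.0187,0,0,0,0,0.085],[-0.042,-0.0187,0,0,0,0,0.085],[-0.042,-0.0187,0,0,0,0,0.085],[-0.042,-0.0187,0,0,0,0,0.085],[-0.042,-0.0187,0,0,0,0,0.085]]

```text
clock: 1.7
ee_pos: [0.5497, 0.2254, 0.257]
tool_rot: [0.563, 3.088, 0.006]
ft_force: [0.1, 0.4, 0.2]
grip_width: 0.991
```

apply_moves:
  plan:
    - [[0,0,0,0,0,0.137,0.085],[0,0,0,0,0,0.137,0.085],[0,0,0,0,0,0.137,0.085],[0,0,0,0,0,0.137,0.085],[0,0,0,0,0,0.137,0.085],[0,0,0,0,0,0.137,0.085],[0,0,0,0,0,0.137,0.085],[0,0,0,0,0,0.137,0.085],[0,0,0,0,0,0.137,0.085],[0,0,0,0,0,0.137,0.085]]

```text
clock: 2.7
ee_pos: [0.5547, 0.2183, 0.2558]
tool_rot: [2.453, 1.963, 0.005]
ft_force: [0.7, 0.1, 0.5]
grip_width: 0.994
```

```bash
cat >> h.py <<'E'
from scipy.spatial.transform import Rotation as R
a=np.radians(9.5);X=np.array([-np.sin(a),-np.cos(a),0]);Y=np.array([np.cos(a),-np.sin(a),0]);Z=np.array([0,0,1.])
O=np.array([.4927,.0067,0])
def ch(P): return (np.asarray(P)-O)@np.stack([X,Y,Z],1)*1000   # mm in chute frame
def where():
    s=read_state();T=R.from_rotvec(s["tool_rot"])
    want=R.from_matrix(np.stack([-X,Y,-Z],1))
    print("t",round(s["clock"],2),"tcp chute mm",ch(s["ee_pos"]).round(1),"turn needed (tool)",(T.inv()*want).as_rotvec().round(4),"F chute",(np.stack([X,Y,Z])@s["ft_force"]).round(1),"grip",round(s["grip_width"],3))
    return s,T
def wrist(name):
    s=read_state();p,d=get_image("wrist");c=get_calibration("wrist");M=c["tool_from_camera"];K=c["K"]
    v,u=np.indices(d.shape)
    Q=np.stack([(u-K[0,2])/K[0,0]*d,(v-K[1,2])/K[1,1]*d,d],-1)@M[:3,:3].T+M[:3,3]
    W=Q@R.from_rotvec(s["tool_rot"]).as_matrix().T+s["ee_pos"]
    cv2.imwrite(f"pics/{name}.png",p[:,:,::-1]);return p,d,W
E
python3 - <<'E'
from h import *
where();p,d,W=wrist("w1");C=ch(W);hsv=cv2.cvtColor(p,cv2.COLOR_RGB2HSV);S=hsv[...,1]
m=(d>0)
print(get_calibration("wrist")["tool_from_camera"].round(3).tolist())
for y0 in(-30,-10,10,30):
    k=m&(abs(C[...,1]-y0)<8)&(C[...,0]<-60)&(C[...,0]>-260)
    print(y0,[(x,round(float(np.median(C[...,2][k&(abs(C[...,0]-x)<2)])),0)) for x in range(-250,-60,4) if (k&(abs(C[...,0]-x)<2)).sum()>3])
k=m&(abs(C[...,2]-74)<3)&(abs(C[...,0]+215)<30);print("wall y hist",np.histogram(C[...,1][k],np.arange(-70,130,4)))
E
```

```text
t 2.7 tcp chute mm [-218.9   26.2  255.8] turn needed (tool) [ 0.0023 -0.0023 -0.0551] F chute [-0.2  0.6  0.5] grip 0.994
[[-0.001, -0.95, -0.311, 0.08], [1.0, -0.001, 0.0, -0.0], [-0.001, -0.311, 0.95, -0.118], [0.0, 0.0, 0.0, 1.0]]
-30 [(-250, 44.0), (-246, 50.0), (-242, 50.0), (-238, 51.0), (-234, 310.0), (-230, 296.0), (-226, 298.0), (-222, 298.0), (-218, 298.0), (-214, 300.0), (-210, 298.0), (-206, 51.0), (-202, 51.0), (-198, 51.0), (-194, 50.0), (-190, 50.0), (-186, 59.0), (-182, 74.0), (-178, 80.0), (-174, 98.0), (-170, 102.0), (-166, 108.0), (-162, 108.0), (-158, 108.0), (-142, 91.0), (-138, 99.0), (-134, 101.0), (-130, 108.0), (-126, 108.0), (-122, 108.0), (-110, 93.0), (-106, 96.0), (-102, 101.0), (-98, 107.0), (-94, 108.0), (-90, 108.0), (-86, 108.0)]
-10 [(-250, 43.0), (-246, 50.0), (-242, 51.0), (-238, 311.0), (-234, 296.0), (-230, 272.0), (-226, 272.0), (-222, 273.0), (-218, 268.0), (-214, 260.0), (-210, 255.0), (-206, 51.0), (-202, 50.0), (-198, 50.0), (-194, 51.0), (-190, 51.0), (-186, 58.0), (-182, 72.0), (-178, 77.0), (-174, 83.0), (-170, 93.0), (-166, 97.0), (-162
[... 1421 characters left out ...]
14, 77.0), (-110, 77.0), (-106, 90.0), (-102, 97.0), (-98, 99.0), (-94, 100.0), (-90, 100.0), (-86, 88.0), (-82, 77.0), (-78, 76.0)]
wall y hist (array([  0,   0,   1, 163, 182,  47,   0,   0,   0,   0,   0,   0,   0,
         0,   0,   0,   0,   0,   0,   0,   0,   0,   0,   0,   0,   0,
         0,   0,   0, 176,  95,   0,   0,   0,   0,   0,   0,   0,   0,
         0,   0,   0,   3,   1,   4,  37, 101, 110, 111]), array([-70, -66, -62, -58, -54, -50, -46, -42, -38, -34, -30, -26, -22,
       -18, -14, -10,  -6,  -2,   2,   6,  10,  14,  18,  22,  26,  30,
        34,  38,  42,  46,  50,  54,  58,  62,  66,  70,  74,  78,  82,
        86,  90,  94,  98, 102, 106, 110, 114, 118, 122, 126]))
```

Wrist depth puts the rack's rear face at x ≈ -184, with the floor at 50 and the walls matching within about 1 mm. Next I align and descend behind the rack.

apply_moves:
  plan:
    - [[-0.011,0.02,0,0,0,-0.055,0.085],[0,0,0,0,0,0,0.085],[0,0,0.04,0,0,0,0.085],[0,0,0.04,0,0,0,0.085],[0,0,0.025,0,0,0,0.085],[0,0,0,0,0,0,0.085]]

```text
clock: 3.35
ee_pos: [0.5728, 0.2037, 0.1494]
tool_rot: [2.39, 2.036, 0.01]
ft_force: [-1.1, -0.2, 0.6]
grip_width: 0.992
```

Run:
```python
from h import *
where();p,d,W=wrist("w2")
C=ch(W)
# finger points: those clearly above plate/caps, near tool
s=read_state();z=s["ee_pos"][2]*1000
k=(d>0)&(C[...,2]>112)&(C[...,2]<z+30)&(abs(C[...,0]+208)<30)
print(k.sum(),"lowest visible finger z",np.percentile(C[...,2][k],[0.5,5]) if k.any() else 0,"tcp z",z)
q=C[k];print([np.round(np.percentile(q[q[:,1]>46][:,i],[2,98]),0) for i in range(3)],[np.round(np.percentile(q[q[:,1]<46][:,i],[2,98]),0) for i in range(3)])
get=get_image("side")[0];
cv2.imwrite("pics/ws.png",np.hstack([cv2.resize(p[:,:,::-1],(400,300)),cv2.resize(get[100:300,170:370,::-1],(300,300),interpolation=3)]))
```

```text
t 3.35 tcp chute mm [-207.5   46.5  149.4] turn needed (tool) [ 0.0056 -0.0037  0.0059] F chute [ 0.4 -1.1  0.6] grip 0.992
4714 lowest visible finger z [138.71659375 143.00472372] tcp z 151.51848604159846
[array([-219., -198.]), array([ 88., 102.]), array([141., 181.])] [array([-219., -197.]), array([-11.,   4.]), array([140., 181.])]
```

View pics/ws.png

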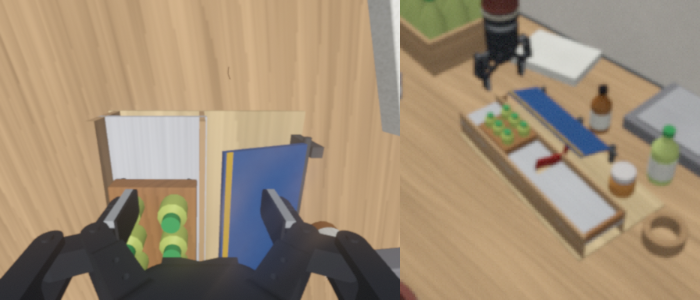

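The picture shows both fingers at the right places: one over the blue plate at px (280,200), the other over the channel behind the rack at (125,210). Finger extents match the plan, with tips about 12 mm ahead of the TCP. Descending onto the treadle.

apply_moves:
  plan:
    - [[0,0,0.025,0,0,0,0.085],[0,0,0.02,0,0,0,0.085],[0,0,0.008,0,0,0,0.085],[0,0,0.007,0,0,0,0.085],[0,0,0.006,0,0,0,0.085],[0,0,0.005,0,0,0,0.085],[0,0,0,0,0,0,0.085]]

```text
clock: 4.15
ee_pos: [0.5827, 0.2058, 0.0938]
tool_rot: [2.378, 2.031, 0.04]
ft_force: [-0.8, 0.0, -0.4]
grip_width: 0.997
```

```bash
python3 -c "
from h import *
where()"
```

```text
t 4.15 tcp chute mm [-211.2   55.9   93.8] turn needed (tool) [ 0.0272 -0.0103  0.0087] F chute [ 0.1 -0.8 -0.4] grip 0.997
```

apply_moves:
  plan:
    - [[-0.002,-0.009,0,0.027,-0.01,0.009,0.085],[0,-0.001,0,0.008,-0.004,0,0.085],[0,0,0,0,0,0,0.085]]

```text
clock: 4.45
ee_pos: [0.5735, 0.2052, 0.096]
tool_rot: [-2.398, -2.027, 0.012]
ft_force: [0.6, -0.0, 0.0]
grip_width: 0.997
```

```bash
python3 -c "
from h import *
where()"
```

```text
t 4.45 tcp chute mm [-209.1   46.9   96. ] turn needed (tool) [-0.0066  0.0044 -0.0015] F chute [-0.1  0.6  0. ] grip 0.997
```

apply_moves:
  plan:
    - [[0,0,0.005,0,0,0,0.085],[0,0,0.005,0,0,0,0.085],[0,-0.001,0.004,0.003,0,0,0.085],[0,0,0,0,0,0,0.085]]

```text
clock: 4.85
ee_pos: [0.5728, 0.2057, 0.0835]
tool_rot: [-2.396, -2.026, 0.013]
ft_force: [-0.2, -1.1, 4.6]
grip_width: 0.994
```

```bash
python3 -c "
from h import *
where()"
```

```text
t 4.85 tcp chute mm [-209.5   46.2   83.5] turn needed (tool) [-0.0084  0.0036 -0.001 ] F chute [1.1 0.  4.6] grip 0.994
```

apply_moves:
  plan:
    - [[0,0,0.004,-0.004,0.002,0,0.085],[0,0,0.003,0,0,0,0.085],[0,0,0.002,0,0,0,0.085],[0,0,0,0,0,0,0.085]]

```text
clock: 5.25
ee_pos: [0.5722, 0.206, 0.0759]
tool_rot: [-2.396, -2.027, 0.007]
ft_force: [-1.8, -0.8, 6.4]
grip_width: 0.995
```

```bash
cat >> h.py <<'E'
A0=np.radians
def look():
    where()
    for n in("side","scene"):
        p,d=get_image(n);P,m=cloud(n,p,d);C=ch(P)
        hsv=cv2.cvtColor(p,cv2.COLOR_RGB2HSV);H,S,V=[hsv[...,i].astype(int) for i in range(3)]
        b=m&(H>100)&(H<125)&(S>120)&(C[...,2]>45)&(C[...,2]<110)&(abs(C[...,0])<260)&(C[...,1]>60)&(C[...,1]<160)
        q=C[b];co=np.linalg.lstsq(np.c_[q[:,:2],np.ones(len(q))],q[:,2],rcond=None)[0]
        g=m&((H<6)|(H>174))&(S>150)&(abs(C[...,0])<30)&(abs(C[...,1])<48)&(C[...,2]>40)&(C[...,2]<110)
        c=m&(C[...,2]>98)&(C[...,2]<112)&(abs(C[...,1])<46)&(abs(C[...,0])<240)&(H>35)&(H<85)&(S>80)
        print(n,"gate angle",round(0.30+float(co[1]) if 0 else -float(np.arctan(co[1])),3),"(0.30 up ->0 down) red px in channel",g.sum(),"zmax",C[...,2][g].max().round(1) if g.any() else None,"caps x",np.percentile(C[...,0][c],[2,98]).round(1) if c.any() else None,c.sum())
    return
E
python3 -c "
from h import *
look()"
```

```text
t 5.25 tcp chute mm [-209.7   45.5   75.9] turn needed (tool) [-0.0049  0.0016 -0.0006] F chute [ 1.1 -1.6  6.4] grip 0.995
side gate angle 0.03 (0.30 up ->0 down) red px in channel 0 zmax None caps x [-167.5  -83.4] 169
scene gate angle 0.032 (0.30 up ->0 down) red px in channel 0 zmax None caps x [-164.4  -87.5] 155
```

apply_moves:
  plan:
    - [[-0.004,0,0.0018,-0.003,0,0,0.085],[-0.006,0,0.0005,0,0,0,0.085],[-0.005,0,0,0,0,0,0.085],[-0.005,0,0,0,0,0,0.085],[-0.005,0,0,0,0,0,0.085],[-0.005,0,0,0,0,0,0.085]]

```text
clock: 5.95
ee_pos: [0.5711, 0.1825, 0.0789]
tool_rot: [-2.389, -2.035, -0.024]
ft_force: [1.6, 5.8, 4.0]
grip_width: 0.996
```

```bash
python3 -c "
from h import *
look()"
```

```text
t 5.95 tcp chute mm [-186.3   48.3   78.9] turn needed (tool) [ 0.0071 -0.0137  0.0064] F chute [-5.9  0.6  4. ] grip 0.996
side gate angle 0.094 (0.30 up ->0 down) red px in channel 0 zmax None caps x [-160.3  -72.6] 160
scene gate angle 0.079 (0.30 up ->0 down) red px in channel 0 zmax None caps x [-127.1  -77. ] 110
```

apply_moves:
  plan:
    - [[0,-0.003,0.003,0.007,-0.014,0.006,0.085],[0,0,0.001,0,-0.002,0,0.085],[0,0,0,0,0,0,0.085]]

```text
clock: 6.35
ee_pos: [0.5699, 0.1827, 0.0773]
tool_rot: [2.394, 2.026, 0.002]
ft_force: [-1.7, -1.2, 6.0]
grip_width: 0.998
```

```bash
python3 -c "
from h import *
look()"
```

```text
t 6.35 tcp chute mm [-186.3   47.1   77.3] turn needed (tool) [ 0.0046  0.0023 -0.0002] F chute [ 1.4 -1.5  6. ] grip 0.998
side gate angle 0.068 (0.30 up ->0 down) red px in channel 0 zmax None caps x [-159.8  -71.9] 178
scene gate angle 0.054 (0.30 up ->0 down) red px in channel 0 zmax None caps x [-125.4  -77.3] 111
```

apply_moves:
  plan:
    - [[0,-0.001,0.002,0.003,0.002,0,0.085],[0,0,0.002,0,0,0,0.085],[0,0,0.001,0,0,0,0.085],[0,0,0,0,0,0,0.085]]

```text
clock: 6.85
ee_pos: [0.5695, 0.1826, 0.0743]
tool_rot: [2.396, 2.028, 0.003]
ft_force: [-1.1, -1.1, 6.4]
grip_width: 0.998
```

```bash
python3 -c "
from h import *
look()"
```

```text
t 6.85 tcp chute mm [-186.2   46.7   74.3] turn needed (tool) [0.0032 0.0001 0.0001] F chute [ 1.2 -0.9  6.4] grip 0.998
side gate angle 0.02 (0.30 up ->0 down) red px in channel 0 zmax None caps x [-158.6  -72.5] 172
scene gate angle 0.009 (0.30 up ->0 down) red px in channel 0 zmax None caps x [-125.5  -76.8] 108
```

apply_moves:
  plan:
    - [[-0.007,0,0.0008,0,-0.002,0,0.085],[-0.007,-0.0005,0.0008,0.001,-0.003,0.001,0.085],[-0.007,-0.0005,0.0008,0.001,-0.003,0.001,0.085],[-0.007,-0.0005,0.0008,0.001,-0.003,0.001,0.085]]

```text
clock: 7.35
ee_pos: [0.5662, 0.1604, 0.0746]
tool_rot: [2.392, 2.031, 0.008]
ft_force: [1.9, 7.5, 4.9]
grip_width: 0.994
```

```bash
python3 -c "
from h import *
look()"
```

```text
t 7.35 tcp chute mm [-163.8   47.1   74.6] turn needed (tool) [ 0.0064 -0.0016  0.0027] F chute [-7.7  0.7  4.9] grip 0.994
side gate angle 0.037 (0.30 up ->0 down) red px in channel 0 zmax None caps x [-135.5  -51.8] 180
scene gate angle 0.017 (0.30 up ->0 down) red px in channel 0 zmax None caps x [-103.6  -56.6] 100
```

apply_moves:
  plan:
    - [[-0.007,-0.0005,0.0012,0.003,-0.003,0.002,0.085],[-0.007,-0.0005,0.001,0.002,-0.003,0.001,0.085],[-0.007,-0.0005,0.0008,0.001,-0.003,0.001,0.085],[-0.007,-0.0005,0.0008,0.001,-0.003,0.001,0.085]]

```text
clock: 7.85
ee_pos: [0.5628, 0.1378, 0.0747]
tool_rot: [2.392, 2.031, 0.009]
ft_force: [1.5, 7.1, 5.6]
grip_width: 0.994
```

```bash
python3 -c "
from h import *
look()"
```

```text
t 7.85 tcp chute mm [-140.9   47.5   74.7] turn needed (tool) [ 0.0063 -0.0021  0.0027] F chute [-7.3  0.3  5.6] grip 0.994
side gate angle 0.033 (0.30 up ->0 down) red px in channel 0 zmax None caps x [-114.5  -29.3] 177
scene gate angle 0.02 (0.30 up ->0 down) red px in channel 0 zmax None caps x [-81.6 -33.1] 103
```

apply_moves:
  plan:
    - [[-0.007,-0.0005,0.0015,0.003,-0.003,0.002,0.085],[-0.007,-0.0005,0.0012,0.002,-0.003,0.001,0.085],[-0.007,-0.0005,0.001,0.001,-0.003,0.001,0.085],[-0.007,-0.0005,0.001,0.001,-0.003,0.001,0.085],[-0.007,-0.0005,0.001,0.001,-0.003,0.001,0.085]]

```text
clock: 8.45
ee_pos: [0.5588, 0.1106, 0.0747]
tool_rot: [2.393, 2.033, 0.014]
ft_force: [0.9, 9.2, 8.7]
grip_width: 0.998
```

```bash
python3 -c "
from h import *
look()"
```

```text
t 8.45 tcp chute mm [-113.4   48.    74.7] turn needed (tool) [ 0.0075 -0.0054  0.0035] F chute [-9.2 -0.6  8.7] grip 0.998
side gate angle 0.032 (0.30 up ->0 down) red px in channel 0 zmax None caps x [-88.4  -1.4] 192
scene gate angle 0.017 (0.30 up ->0 down) red px in channel 0 zmax None caps x [-53.1  -6.6] 94
```

apply_moves:
  plan:
    - [[-0.007,-0.001,0.0015,0.003,-0.005,0.002,0.085],[-0.007,-0.001,0.0012,0.002,-0.004,0.001,0.085],[-0.007,-0.001,0.001,0.002,-0.003,0.001,0.085],[-0.007,-0.0005,0.001,0.002,-0.003,0.001,0.085],[-0.007,-0.0005,0.001,0.001,-0.003,0.001,0.085],[-0.007,-0.0005,0.001,0.001,-0.003,0.001,0.085],[-0.007,-0.0005,0.001,0.001,-0.003,0.001,0.085]]

```text
clock: 9.25
ee_pos: [0.5525, 0.0722, 0.0746]
tool_rot: [2.389, 2.034, 0.017]
ft_force: [0.3, 8.8, 6.9]
grip_width: 0.997
```

```bash
python3 -c "
from h import *
look()
p=get_image('side')[0];q=get_image('scene')[0]
cv2.imwrite('pics/mid.png',np.hstack([cv2.resize(p[130:290,180:340,::-1],(400,400),interpolation=3),cv2.resize(q[150:280,150:310,::-1],(400,400),interpolation=3)]))"
```

```text
t 9.25 tcp chute mm [-74.5  48.1  74.6] turn needed (tool) [ 0.0101 -0.0057  0.0053] F chute [-8.8 -1.1  6.9] grip 0.997
side gate angle 0.036 (0.30 up ->0 down) red px in channel 0 zmax None caps x [-47.2  37.5] 193
scene gate angle 0.017 (0.30 up ->0 down) red px in channel 0 zmax None caps x [-14.6  33.5] 77
```

View pics/mid.png

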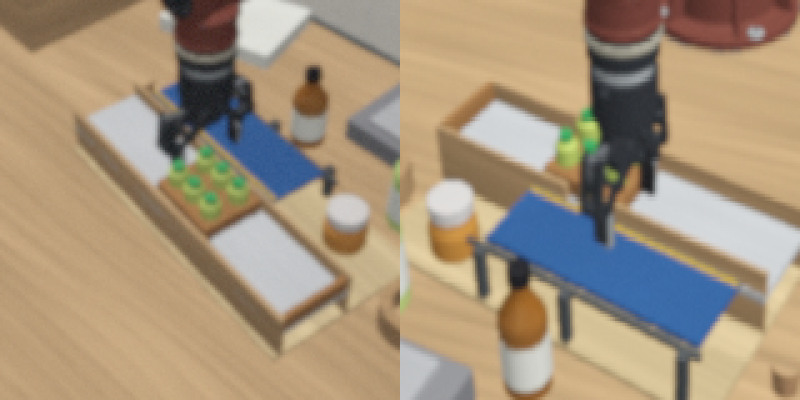

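The rack is halfway over the lowered gate, which is not visible, and the treadle is flat under the finger. Continuing.

apply_moves:
  plan:
    - [[-0.007,-0.001,0.0015,0.006,-0.005,0.004,0.085],[-0.007,-0.001,0.0012,0.003,-0.004,0.002,0.085],[-0.007,-0.001,0.001,0.002,-0.003,0.001,0.085],[-0.007,-0.0005,0.001,0.002,-0.003,0.001,0.085],[-0.007,-0.0005,0.001,0.002,-0.003,0.001,0.085],[-0.007,-0.0005,0.001,0.002,-0.003,0.001,0.085],[-0.007,-0.0005,0.001,0.002,-0.003,0.001,0.085]]

```text
clock: 10.15
ee_pos: [0.546, 0.0337, 0.0742]
tool_rot: [2.393, 2.034, 0.011]
ft_force: [1.8, 9.2, 7.9]
grip_width: 0.995
```

```bash
python3 -c "
from h import *
look()"
```

```text
t 10.15 tcp chute mm [-35.4  48.2  74.2] turn needed (tool) [ 0.0053 -0.005   0.0043] F chute [-9.4  0.3  7.9] grip 0.995
side gate angle 0.028 (0.30 up ->0 down) red px in channel 0 zmax None caps x [-7.6 76.4] 207
scene gate angle 0.007 (0.30 up ->0 down) red px in channel 0 zmax None caps x [27.7 71.6] 61
```

apply_moves:
  plan:
    - [[-0.007,-0.001,0.0014,0.004,-0.005,0.003,0.085],[-0.007,-0.001,0.0011,0.003,-0.004,0.002,0.085],[-0.007,-0.001,0.001,0.002,-0.003,0.001,0.085],[-0.007,-0.0005,0.001,0.002,-0.003,0.001,0.085],[-0.007,-0.0005,0.001,0.002,-0.003,0.001,0.085],[-0.007,-0.0005,0.001,0.002,-0.003,0.001,0.085],[-0.007,-0.0005,0.001,0.002,-0.003,0.001,0.085]]

```text
clock: 10.95
ee_pos: [0.5396, -0.0049, 0.0739]
tool_rot: [-2.392, -2.034, -0.009]
ft_force: [1.7, 9.5, 8.6]
grip_width: 0.998
```

```bash
python3 -c "
from h import *
look()"
```

```text
t 10.95 tcp chute mm [ 3.7 48.1 73.9] turn needed (tool) [ 0.0026 -0.0049  0.0045] F chute [-9.7  0.1  8.6] grip 0.998
side gate angle 0.034 (0.30 up ->0 down) red px in channel 0 zmax None caps x [ 30.4 114.9] 204
scene gate angle 0.002 (0.30 up ->0 down) red px in channel 0 zmax None caps x [ 69.  111.8] 49
```

apply_moves:
  plan:
    - [[-0.007,-0.001,0.0014,0.003,-0.005,0.004,0.085],[-0.007,-0.001,0.001,0.002,-0.004,0.002,0.085],[-0.007,-0.001,0.001,0.002,-0.003,0.001,0.085],[-0.007,-0.0005,0.001,0.002,-0.003,0.001,0.085],[-0.005,-0.0005,0.001,0.002,-0.002,0.001,0.085],[0,0,0,0,0,0,0.085]]

```text
clock: 11.65
ee_pos: [0.5353, -0.0308, 0.0744]
tool_rot: [-2.394, -2.033, -0.009]
ft_force: [-2.9, -3.8, 6.4]
grip_width: 0.997
```

```bash
python3 -c "
from h import *
look()"
```

```text
t 11.65 tcp chute mm [29.9 48.2 74.4] turn needed (tool) [ 0.0032 -0.0048  0.003 ] F chute [ 4.2 -2.3  6.4] grip 0.997
side gate angle 0.035 (0.30 up ->0 down) red px in channel 0 zmax None caps x [ 57.4 141.9] 226
scene gate angle 0.009 (0.30 up ->0 down) red px in channel 0 zmax None caps x [ 97.8 138.3] 39
```

The rack's rear is at about x = +42 and the finger's rear edge at about +19, clear of the gate. I'll back off 3 mm from the rack and lift gently.

apply_moves:
  plan:
    - [[0.004,0,0,0,0,0,0.085],[0,0,-0.006,0,0,0,0.085],[0,0,-0.008,0,0,0,0.085],[0,0,-0.008,0,0,0,0.085],[0,0,-0.01,0,0,0,0.085],[0,0,-0.015,0,0,0,0.085]]

```text
clock: 12.35
ee_pos: [0.535, -0.0273, 0.1238]
tool_rot: [-2.394, -2.032, -0.007]
ft_force: [-0.5, 0.7, 0.4]
grip_width: 0.993
```

```bash
python3 -c "
from h import *
look()"
```

```text
t 12.35 tcp chute mm [ 26.6  47.3 123.8] turn needed (tool) [ 0.0019 -0.0044  0.0028] F chute [-0.6 -0.6  0.4] grip 0.993
side gate angle 0.305 (0.30 up ->0 down) red px in channel 40 zmax 83.1 caps x [ 57.  141.6] 220
scene gate angle 0.297 (0.30 up ->0 down) red px in channel 44 zmax 85.6 caps x [ 52.3 136.7] 73
```

Gate shut, rack past. I'll lift clear and check.

apply_moves:
  plan:
    - [[0,0,-0.03,0,0,0,0.085],[0,0,-0.04,0,0,0,0.085],[0,0,-0.04,0,0,0,0.085],[0,0,-0.03,0,0,0,0.085],[0,0,0,0,0,0,0.085],[0,0,0,0,0,0,0.085]]

```text
clock: 13.05
ee_pos: [0.5324, -0.0273, 0.2658]
tool_rot: [-2.39, -2.029, -0.002]
ft_force: [0.4, 0.0, -0.1]
grip_width: 0.997
```

```bash
python3 -c "
from h import *
look()
p=get_image('side')[0];q=get_image('scene')[0]
cv2.imwrite('pics/end.png',np.hstack([cv2.resize(p[120:300,170:350,::-1],(400,400),interpolation=3),cv2.resize(q[160:300,110:310,::-1],(400,400),interpolation=3)]))
d=np.load('pics/side_p.npy')
print('changed px', (np.abs(p.astype(int)-d).max(2)>60).sum())"
```

```text
t 13.05 tcp chute mm [ 27.   44.8 265.8] turn needed (tool) [-0.0043 -0.0051  0.0029] F chute [-0.1  0.4 -0.1] grip 0.997
side gate angle 0.304 (0.30 up ->0 down) red px in channel 53 zmax 84.7 caps x [ 57.8 141.8] 226
scene gate angle 0.296 (0.30 up ->0 down) red px in channel 43 zmax 85.6 caps x [ 53.5 136.9] 180
changed px 30465
```

View pics/end.png

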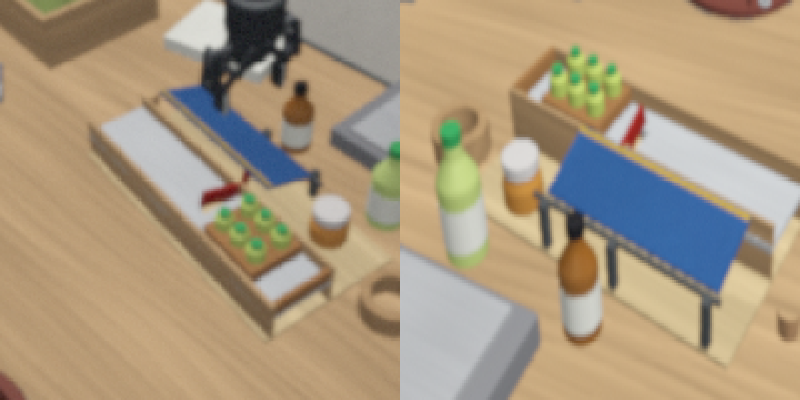

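The rack sits flat past the raised red gate, the treadle is up, the bystanders are in place and the arm is clear. Handing in.

```bash
python3 -c "
from rig import *
print(job_done())"
```

```text
the job is handed in; nothing more can be done
None
```

The rack is past the gate, the gate is shut behind it, and the job was handed in at about 13 s of the 42 s allowed. One finger held the treadle down while the other pushed the rack along the chute. I then backed off about 3 mm and lifted straight up.

**Last checks**
- **Rack:** its rear face is about 40 mm past the gate, and it sits flat on the floor.
- **Gate:** the treadle slope reads 0.30, so it is fully up. The red gate shows in both cameras, with its top about 35 mm above the floor.
- **Robot:** clear of everything, with wrist force near 0 N. The highest reading at the checks was about 13 N, against the 120 N limit.
- **Bystanders:** all those in the last picture look undisturbed. The brush was outside that crop and I did not check it again. A raw count of changed pixels in the side view came out large, because the arm itself had moved, so it says nothing about them.

**What disagreed**
- **Gate depth early on:** the finger drifted up during the first centimetre of pushing, which let the gate rise to about 0.21, short of the 0.24 it needs to be clear. The rack front was still about 60 mm short of the gate. I pressed it back to about 0.28 before going on, and it read 0.26 to 0.30 during the whole crossing.
- **Camera agreement:** the two cameras differed by up to 0.03 rad on the gate angle and about 4 mm on the rack position.

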